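Scan the packed transmitter's label and dock the scanner

ROBOT

A 7-joint arm with a two-finger parallel gripper is mounted at the origin on the work surface. World frame = base frame: x ahead of the robot, y to its left, z up, the work surface at z = 0. Lengths are in m, angles in degrees, forces in N, time in s.
With the tool pointing down it reaches from about 0.425 to 0.875 m from the base axis. Payload 4.7 kg.
Tool frame: the origin (TCP) lies between the finger pads; the fingertips stand env.tip_reach ahead of it and the grasp point (between the pads) lies 2 mm behind it (env.tip_reach is the distance from the TCP to the fingertips, in m); z points along the fingers, y is the line along which they close (so a half turn about z gives the same grasp; the last joint's range is limited). The gripper opens to 87 mm and grips with 3 to 60 N. Pads are 19 mm wide; open, the fingers measure 117 mm over their backs; the gripper's body (75 mm by 190 mm) begins 51 mm behind the grasp point.
Start: joints at [-76.312, 18.392, -4.016, 83.108, 1.295, 78.541, -3.26], TCP at [0.145, 0.634, 0.24] pointing down, gripper open.
Joint ranges: [-163.93, 163.93], [-17.29, 119.83], [-79.2, 71.16], [3.27, 140.29], [-89.18, 269.18], [5.43, 117.66], [-154.24, 154.24]. Speed limits (degrees/s): [147.25, 147.25, 180, 180, 180, 180, 180].

INTERFACE

Orientations are given as [roll, pitch, yaw] about the fixed x, y, z axes, in that order (R = Rz(yaw) Ry(pitch) Rx(roll)).
In Python, from cell import env gives the robot as it stands.
- The arm moves only by the shell command python3 steer.py FILE [FORCE], which reads ROWS from the file FILE. ROWS is 1 to 8 rows, parted by semicolons, with the numbers parted by commas; each row has 5 numbers: dx, dy, dz in cm, then a turn about the tool's z in units of 10 degrees, then the finger opening in m; each row is the pose to reach, as a shift and turn from the pose commanded when the command began, along the tool's axes at that moment; what a row does not reach only later rows make up. A row lasts 1/12 s, in which the tool goes at most 0.0417 m and 7.16 degrees, less where a joint would pass 70% of its speed; a pose out of reach is approached as far as the arm can. The fingers move at their own pace and stop on an object; FORCE is the grip in N (left out, the last holds). Time passes only in rows, so rows that do not move let the fingers close. It prints the time, the measured TCP pose, the force, the opening and the grip force at its end. Input that does not fit is refused with a message, and nothing moves.
- env.get_obs(): the state, without advancing time (a new reading comes with each control period).
- env.read_camera(name): name is "side" or "top" or "wrist"; returns a dict with "color" (480x640x3 uint8, blue, green, red), "fx", "fy", "cx", "cy" (pixels), "dist" ([k1, k2, p1, p2, k3] as OpenCV has them; the pictures are not rectified), "world_from_camera" (4x4, takes a point from camera to world coordinates). Camera axes: x right, y down, z forward; pixel columns grow to the right and rows downward; lengths in m; the calibration is good to about 2 mm. A picture is of the moment at which its call begins. There is no depth.
- env.sign_off(): hands the job in; it is judged then, once.
The state is a dict: "time_s": time; "qpos": joint angles; "joint_velocities": joint speeds; "effort": joint torques, N m; "tool_pos": TCP position; "tool_rot": TCP orientation; "force": force on the tool from outside, world axes, zero at the start; "wrist_torque": the same for the moment, N m; "grip_width": finger opening in m; "grasp_force": force on a finger pad.
Only numpy, scipy, OpenCV 4.12 (cv2) and the standard library are available. Lean on these libraries where they do the work, as an engineer would, in place of code of your own. Each camera call takes 0.05 s, during which the arm holds its last target. There are 200 camera calls.

TASK

Pick up the purple-handled scanner and scan the barcode label on the carton with the red transmitter: hold the scanner upright and still for two seconds with its window about 6 cm above the middle of that label, its red scan line running along the label's long side. Do not scan the other carton's label and leave both labelled cartons where they are. Then set the scanner down gently, standing upright in the middle of its flat black charging plate, and let go.

Things in the scene. Friction and masses are not known exactly. Their poses are not given: they have to be found in the camera images.
- scanner: Barcode scanner standing upright on its head, window down, 146 mm tall, 0.28 kg. Grey head 46 (x) x 76 (y) x 36 mm high; above it a purple handle 30 (x) x 36 (y) mm, 36 to 145 mm above the underside; grip it about 115 mm up. Origin: centre of the underside, in the scan window; z points up the handle, it looks along -z; its scan line (red stripe on the head) runs along y.
- dock: Flat black square charging plate with a thin white square outline and a small green lamp at its -x edge, fixed to the bench, 130 x 130 x 10 mm high. Origin: centre of its underside, on the bench; its top is 10 mm higher.
- red_label (a point): Centre of the white barcode label (70 x 40 mm, facing up) on the half lid of the tan carton with the red round transmitter. Its long side, along which the black bars are spread, lies along y; z is up, 55 mm above the bench. The loose carton is 180 (x) x 120 (y) x 53 mm, its middle 45 mm along the label's own +x; its contents rise to 73 mm.
- black_label (a point): Centre of the white barcode label (70 x 40 mm, facing up) on the half lid of the tan carton with the black square display unit (the wrong one). Its long side, along which the black bars are spread, lies along y; z is up, 55 mm above the bench. The loose carton is 180 (x) x 120 (y) x 53 mm, its middle 45 mm along the label's own +x; its contents rise to 63 mm.

How it is judged (in metres and radians):
On the way:
1. The scanner is held still for 1 s over the red label: window within 18 mm sideways of its middle, 30 to 100 mm above it, scan line along it within 12 deg, upright within 10 deg, under 20 mm/s (horizontal distance between scanner and red_label below 0.018 m and z of scanner in the frame of red_label between 0.03 and 0.1 m and angle between the y axis of scanner and the y axis of red_label, either way round below 0.21 rad and angle between scanner's own z axis and vertical below 0.18 rad and linear speed of scanner below 0.02 m/s), for 1 s.
At the end, for the whole second after the job is handed in: The scanner stands upright (within 6 degrees) and at rest on the charging plate, its middle within 20 mm of the plate's middle (horizontal distance between scanner and dock below 0.02 m and z of scanner in the frame of dock between 0.007 and 0.013 m and angle between scanner's own z axis and vertical below 0.1 rad and linear speed of scanner below 0.02 m/s); the robot touches nothing.
It fails at once if The other carton's label was scanned (scanner held still, aimed and lined up over the black display's label) (horizontal distance between scanner and black_label below 0.018 m and z of scanner in the frame of black_label between 0.03 and 0.1 m and angle between the y axis of scanner and the y axis of black_label, either way round below 0.21 rad and angle between scanner's own z axis and vertical below 0.18 rad and linear speed of scanner below 0.02 m/s).
It fails at once if A labelled carton was shifted by more than 20 mm (distance of any of red_label, black_label from where it was at the start of the episode above 0.02 m).
It fails at once if The scanner was dropped or slammed onto the charging plate (faster than 0.4 m/s less than 20 mm above it) (horizontal distance between scanner and dock below 0.06 m and z of scanner in the frame of dock below 0.03 m and linear speed of scanner above 0.4 m/s).
It also fails if it takes over 48 s, if anything falls off the work surface, if the arm or the gripper's body presses on something with over 40 N, if the wrist force passes 120 N, or if a joint passes its speed limit or range.

## Working session

There is one attempt and no reset: what is moved stays moved. The work goes in short steps, Python scripts to look and compute and a shell command to move; the robot and the scene stay as the last step left them, time stands still between calls to the robot, and variables do not carry over. Pictures are saved under pics/ and viewed, at most 10 in all, crops included, and the job is handed in when it is done.

```bash
ls; mkdir -p pics
python3 - <<'E'
from cell import env
import cv2,numpy as np
print(env.tip_reach,env.get_obs())
for n in("top","side"):
    c=env.read_camera(n);cv2.imwrite(f"pics/{n}0.png",c["color"]);print(n,c["fx"],c["fy"],c["cx"],c["cy"],c["dist"],np.round(c["world_from_camera"],3).tolist())
E
```

```text
cell.py
pics
steer.py
0.017 {'time_s': 0.0, 'qpos': array([-76.31292842,  18.44016072,  -4.01728638,  83.1739933 ,
         1.29483802,  78.5420711 ,  -3.26139833]), 'joint_velocities': array([-0.05585656, -0.07382771,  0.0142903 , -0.04366592,  0.01339452,
        0.07892304, -0.03762761]), 'effort': array([-1.99664532e-05, -4.91283381e+01, -4.04036539e-01, -3.12524128e+01,
       -6.41645584e-02,  4.36808739e-02,  1.55156176e-04]), 'tool_pos': array([0.14479487, 0.63313047, 0.23845722]), 'tool_rot': array([-1.79889018e+02,  5.06243012e-03,  1.67122898e+02]), 'force': array([-0.18596078, -0.41807602, -0.14721929]), 'wrist_torque': array([ 0.06157145, -0.02580573,  0.00749554]), 'grasp_force': 0.0, 'grip_width': 0.08680333926020307}
top 529.7801440836008 529.7801440836008 326.36899657978137 248.42055396631343 [-0.10527365  0.          0.          0.          0.        ] [[-0.029, -0.998, 0.057, 0.453], [-1.0, 0.029, 0.003, -0.002], [-0.004, -0.057, -0.998, 0.925], [0.0, 0.0, 0.0, 1.0]]
side 481.8257984984981 481.8257984984981 320.4876719346981 240.7698097018905 [-0.04294119  0.          0.          0.          0.        ] [[0.992, -0.068, 0.109, 0.433], [-0.128, -0.584, 0.802, -0.727], [0.008, -0.809, -0.588, 0.626], [0.0, 0.0, 0.0, 1.0]]
```

View pics/top0.png

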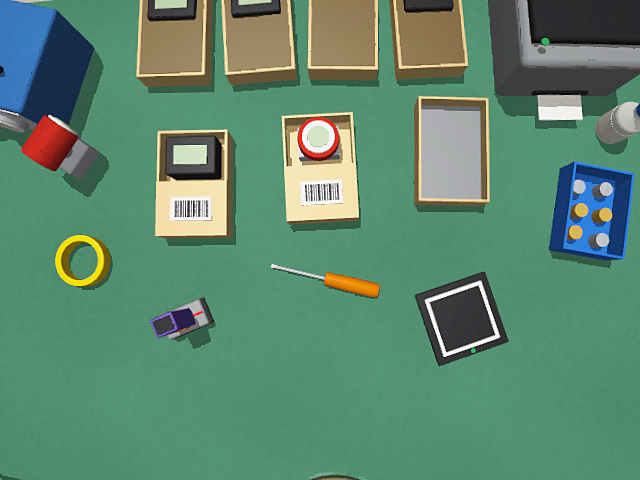

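View pics/side0.png

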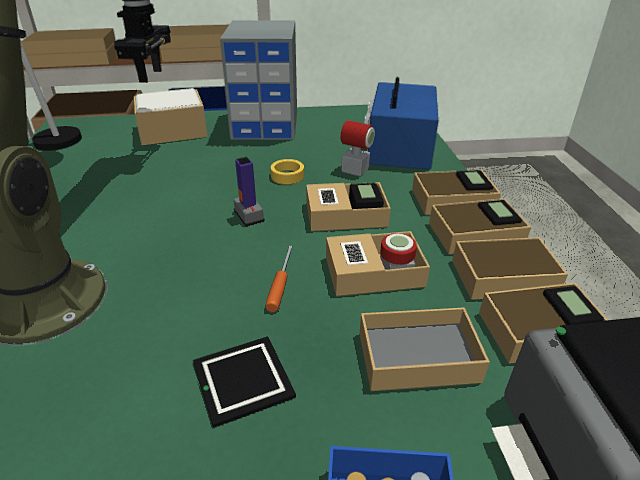

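The top view (up = +x, right = −y) shows the scanner at about (185,320), the red carton's label at (322,192), the black carton's label at (190,209) and the dock at (462,318). The side view agrees with this. Next I'll measure each one.

```bash
cat > h.py <<'E'
import cv2,numpy as np
from cell import env
def ray(c,px):
    K=np.array([[c["fx"],0,c["cx"]],[0,c["fy"],c["cy"]],[0,0,1]])
    u=cv2.undistortPoints(np.array(px,float).reshape(-1,1,2),K,np.array(c["dist"])).reshape(-1,2)
    T=np.array(c["world_from_camera"]);d=np.c_[u,np.ones(len(u))]@T[:3,:3].T
    return T[:3,3],d
def onz(c,px,z):
    o,d=ray(c,px);return o+d*((z-o[2])/d[:,2])[:,None]
def biggest(m,roi):
    x0,y0,x1,y1=roi;z=np.zeros(m.shape[:2],np.uint8);z[y0:y1,x0:x1]=255*(m[y0:y1,x0:x1]>0)
    cs,_=cv2.findContours(z,cv2.RETR_EXTERNAL,cv2.CHAIN_APPROX_NONE);return max(cs,key=cv2.contourArea).reshape(-1,2)
def rect(c,cnt,z):
    p=onz(c,cnt,z)[:,:2];r=cv2.minAreaRect((p*1000).astype(np.float32));b=cv2.boxPoints(r)
    e=max([b[1]-b[0],b[2]-b[1]],key=np.linalg.norm)
    return np.round(r[0],1),np.round(r[1],1),round(float(np.degrees(np.arctan2(e[1],e[0]))),1)
E
python3 - <<'E'
from h import *
c=env.read_camera("top");im=c["color"];hsv=cv2.cvtColor(im,cv2.COLOR_BGR2HSV);H,S,V=cv2.split(hsv)
white=(S<40)&(V>170)
k=np.ones((7,7),np.uint8)
wl=cv2.morphologyEx(white.astype(np.uint8),cv2.MORPH_CLOSE,k)
print("red label",rect(c,biggest(wl,(290,172,355,215)),.055))
print("black label",rect(c,biggest(wl,(165,190,220,230)),.055))
print("dock outline",rect(c,biggest(white,(405,262,520,372)),.010))
dark=(V<75)&~((H>50)&(H<95)&(S>90))
print("dock black",rect(c,biggest(cv2.morphologyEx((dark|white).astype(np.uint8),cv2.MORPH_CLOSE,k),(405,262,520,372)),.010))
pur=(H>115)&(H<150)&(S>80)&(V>40)
red=((H<8)|(H>172))&(S>150)&(V>100)
for n,m in(("pur",pur),("red",red)):
    q=biggest(m,(140,290,225,350));print(n,q.min(0),q.max(0),rect(c,q,.036))
cv2.imwrite("pics/crop.png",cv2.resize(im[290:350,140:225],None,fx=9,fy=9,interpolation=cv2.INTER_CUBIC))
s=env.read_camera("side")["color"];cv2.imwrite("pics/cropS.png",cv2.resize(s[145:235,215:285],None,fx=6,fy=6,interpolation=cv2.INTER_CUBIC))
E
```

```text
red label (array([596.9,   5.9]), array([40.5, 70.4]), -88.5)
black label (array([576.2, 224.4]), array([69.5, 40.4]), 89.3)
dock outline (array([ 377.5, -231.4]), array([104.9, 104.8]), 16.6)
dock black (array([ 377.5, -230.7]), array([129.1, 129.4]), -73.1)
pur [151 309] [194 337] (array([388. , 263.7]), array([34.6, 72. ]), -70.7)
red [193 311] [202 316] (array([400.6, 220.5]), array([ 3.1, 16.8]), -69.8)
```

View pics/crop.png

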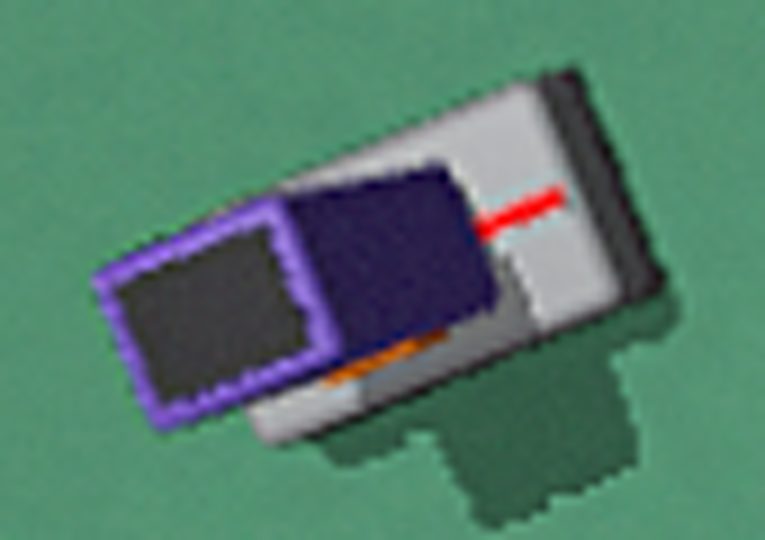

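View pics/cropS.png

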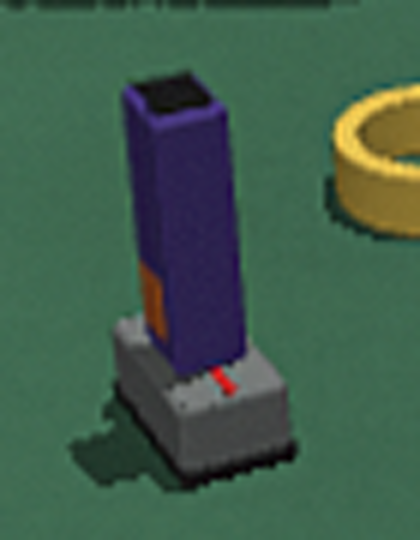

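Crop: the handle's top rim (z≈0.145) has its corners at crop (95,275), (285,195), (340,355) and (160,430). The −y edge of the head top runs from (535,82) to (618,303), and the stripe is visible. In the side view the scanner stands upright on its head. I'll compute the pose three ways.

Run:
```python
from h import *
c=env.read_camera("top")
f=lambda a:(np.array(a,float)+.5)/9-.5+[140,290]
P=onz(c,f([(95,275),(285,195),(340,355),(160,430)]),.1455)
print("rim",P.mean(0),[np.round(np.linalg.norm(P[i]-P[i-1]),4) for i in range(4)],[np.degrees(np.arctan2(*(P[i]-P[i-1])[[1,0]])) for i in range(4)])
Q=onz(c,f([(535,82),(618,303)]),.036);print("edge",Q,np.linalg.norm(Q[1]-Q[0]))
y=np.array([np.cos(np.radians(110.2)),np.sin(np.radians(110.2)),0])
print("head centre from edge",Q.mean(0)+.038*y)
B=onz(c,f([(580,68),(665,287)]),.0);print("from base edge",B.mean(0)+.038*y,np.linalg.norm(B[1]-B[0]))
o=env.get_obs();t=np.array([.145,.634,.24])
from scipy.spatial.transform import Rotation as R
r=R.from_euler('xyz',[180,0,167.122],degrees=True).as_matrix();print(r)
```

```text
rim [0.39169679 0.24346707 0.1455    ] [np.float64(0.0277), np.float64(0.0347), np.float64(0.0278), np.float64(0.0327)] [np.float64(22.113903742248404), np.float64(-68.82267230758906), np.float64(-161.85514062559616), np.float64(111.08101463754228)]
edge [[0.42519477 0.21693785 0.036     ]
 [0.38357664 0.20210947 0.036     ]] 0.044180875546057416
head centre from edge [0.39126437 0.2451864  0.036     ]
from base edge [0.39200789 0.24464451 0.        ] 0.04572934222673236
[[-9.74846844e-01  2.22875818e-01  2.72944157e-17]
 [ 2.22875818e-01  9.74846844e-01  1.19384307e-16]
 [ 0.00000000e+00  1.22464680e-16 -1.00000000e+00]]
```
Scanner at (0.3915,0.2445), y-axis yaw 110.2 → scanner yaw 20.2 (x axis at 20°). Upright. Radius: 0.461; within 0.425..0.875 OK at height z TCP 0.115. Reach at other heights unknown.

The manual's scale: shifts go in cm and turns go in units of 10 degrees. Converting my numbers, -0.2 m is -20, -0.175 m is -17.5, 56.9 degrees is 5.69.

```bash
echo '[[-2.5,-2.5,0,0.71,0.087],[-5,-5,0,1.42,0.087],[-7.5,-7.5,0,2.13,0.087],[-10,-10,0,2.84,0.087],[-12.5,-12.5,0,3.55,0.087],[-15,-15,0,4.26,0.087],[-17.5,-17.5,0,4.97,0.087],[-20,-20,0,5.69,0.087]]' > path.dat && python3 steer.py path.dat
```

```text
refused: ROWS must be rows parted by semicolons, with the numbers parted by commas. Nothing was moved.
```

The call was refused and nothing moved: it wants rows parted by semicolons, with the numbers parted by commas. Same move again in that form.

```bash
echo '-2.5,-2.5,0,0.71,0.087;-5,-5,0,1.42,0.087;-7.5,-7.5,0,2.13,0.087;-10,-10,0,2.84,0.087;-12.5,-12.5,0,3.55,0.087;-15,-15,0,4.26,0.087;-17.5,-17.5,0,4.97,0.087;-20,-20,0,5.69,0.087' > path.dat && python3 steer.py path.dat
cat >> h.py <<'E'
def go(x,y,z,yaw=None):
    """shift in tool axes to world TCP target; turn for tool y to point along yaw deg"""
    from scipy.spatial.transform import Rotation as R
    o=env.get_obs();r=R.from_euler('xyz',o["tool_rot"],degrees=True).as_matrix()
    ty=np.degrees(np.arctan2(r[1,1],r[0,1]))
    print("shift",np.round(r.T@(np.array([x,y,z])-o["tool_pos"]),4),"tool y",round(ty,2),"turn",None if yaw is None else round((ty-yaw+90)%180-90,2),"pos",o["tool_pos"].round(4),"grip",round(o["grip_width"],4),round(o["grasp_force"],1),"t",o["time_s"])
E
python3 -c "
from h import *
go(.3915,.2445,.24,20.2)"
```

```text
time_s: 0.92
tool_pos: [0.2959, 0.3925, 0.2396]
tool_rot: [180.0, -0.0, 109.9]
force: [0.4, 0.9, 0.8]
grip_width: 0.0871
grasp_force: 0.0
shift [-0.1717  0.0395 -0.0005] tool y 19.92 turn -0.28 pos [0.2959 0.3925 0.2396] grip 0.0871 0.0 t 0.9167
```

```bash
echo '-3,0.7,0,0,0.087;-6,1.4,0,0,0.087;-9,2.1,0,0,0.087;-12,2.8,0,0,0.087;-15,3.4,0,0,0.087;-17.4,3.9,0,0,0.087;-17.4,3.9,0,0,0.087;-17.4,3.9,0,0,0.087' > path.dat && python3 steer.py path.dat >/dev/null
python3 -c "
from h import *
go(.3915,.2445,.117,20.2)
c=env.read_camera('wrist');cv2.imwrite('pics/w1.png',c['color'])"
```

```text
shift [ 0.0016 -0.0008  0.1228] tool y 20.06 turn -0.14 pos [0.3928 0.2432 0.2398] grip 0.0868 0.0 t 1.5833
```

View pics/w1.png

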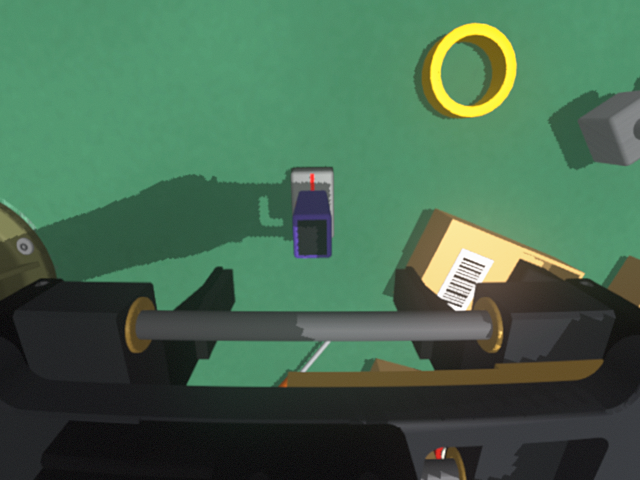

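The wrist view shows the scanner square to the tool and centred between the fingers: the handle is at column 312 and the finger gap's middle at about 314. Its top is at about (312,238). Going down to grip, with a small correction.

```bash
python3 -c "
from h import *
c=env.read_camera('wrist');print(onz(c,[(312,238)],.1455))"
echo '0,0,2,0,0.087;0.1,-0.1,4,0,0.087;0.2,-0.1,6,0,0.087;0.2,-0.1,8,0,0.087;0.2,-0.1,10,0,0.087;0.2,-0.1,11.5,0,0.087;0.2,-0.1,12.3,0,0.087;0.2,-0.1,12.3,0,0.087' > path.dat && python3 steer.py path.dat
```

```text
[[0.39048955 0.24596483 0.1455    ]]
time_s: 2.35
tool_pos: [0.3888, 0.2461, 0.1148]
tool_rot: [-179.8, 0.1, 110.4]
force: [-1.1, -1.5, 0.7]
grip_width: 0.087
grasp_force: 0.0
```

```bash
echo '0,0,0,0,0.06;0,0,0,0,0.04;0,0,0,0,0.02;0,0,0,0,0.02;0,0,0,0,0.02;0,0,0,0,0.02;0,0,0,0,0.02;0,0,0,0,0.02' > path.dat && python3 steer.py path.dat 25
python3 -c "
from h import *
go(.3915,.2445,.237,20.2)"
```

```text
time_s: 3.02
tool_pos: [0.3906, 0.2459, 0.1167]
tool_rot: [180.0, -0.0, 110.3]
force: [0.3, -0.5, -0.4]
grip_width: 0.0417
grasp_force: 0.0
shift [-0.0016  0.0004 -0.1203] tool y 20.25 turn 0.05 pos [0.3906 0.2459 0.1167] grip 0.0417 0.0 t 3.0167
```

```bash
echo '0,0,0,0,0.02;0,0,0,0,0.02;0,0,0,0,0.02;0,0,0,0,0.02;0,0,0,0,0.02;0,0,0,0,0.02' > path.dat && python3 steer.py path.dat 25
```

```text
time_s: 3.52
tool_pos: [0.3905, 0.2459, 0.1166]
tool_rot: [180.0, -0.0, 110.3]
force: [-0.5, 0.1, -0.4]
grip_width: 0.03
grasp_force: 24.9
```

In the tool's units: -0.12 m is -12, -0.105 m is -10.5.

```bash
echo '0,0,-1,0,0.02;0,0,-2.5,0,0.02;0,0,-4.5,0,0.02;0,0,-6.5,0,0.02;0,0,-8.5,0,0.02;0,0,-10.5,0,0.02;0,0,-12,0,0.02;0,0,-12,0,0.02' > path.dat && python3 steer.py path.dat 25
python3 -c "
from h import *
go(.597,.006,.237,1.5)"
```

```text
time_s: 4.18
tool_pos: [0.392, 0.2469, 0.2402]
tool_rot: [179.7, -0.1, 110.3]
force: [0.9, 0.3, -2.5]
grip_width: 0.0297
grasp_force: 24.9
shift [-0.297   0.109   0.0031] tool y 20.25 turn 18.75 pos [0.392  0.2469 0.2402] grip 0.0297 24.9 t 4.1833
```

In the tool's units: 0.02 m is 2, -0.18 m is -18, 1 degrees is 0.1.

```bash
echo '-1,0.4,0,0.1,0.02;-3,1.1,0,0.3,0.02;-5.5,2,0,0.5,0.02;-8,2.9,0,0.7,0.02;-10.5,3.9,0,0.9,0.02;-13,4.8,0,1.1,0.02;-15.5,5.7,0,1.3,0.02;-18,6.6,0,1.5,0.02' > path.dat && python3 steer.py path.dat
python3 -c "
from h import *
go(.597,.006,.235,1.5)"
```

```text
time_s: 4.85
tool_pos: [0.5153, 0.0958, 0.235]
tool_rot: [-179.9, 0.1, 94.9]
force: [-0.7, -0.2, -2.2]
grip_width: 0.0299
grasp_force: 24.9
shift [-0.0964  0.0736  0.0001] tool y 4.93 turn 3.43 pos [0.5153 0.0958 0.235 ] grip 0.0299 24.9 t 4.85
```

In the tool's units: -0.094 m is -9.4, -0.09 m is -9, 3.4 degrees is 0.34.

```bash
echo '-2,1.6,0,0.08,0.02;-4,3.1,0,0.16,0.02;-6,4.6,0,0.24,0.02;-8,6.1,0,0.32,0.02;-9,6.9,0,0.34,0.02;-9.4,7.2,0,0.34,0.02;-9.4,7.2,0,0.34,0.02;-9.4,7.2,0,0.34,0.02' > path.dat && python3 steer.py path.dat
python3 -c "
from h import *
go(.597,.006,.232,1.5)
for n in('top','side'):
    c=env.read_camera(n);cv2.imwrite(f'pics/{n}2.png',cv2.resize(c['color'][130:290,220:420] if n=='top' else c['color'][110:310,270:470],None,fx=3,fy=3))"
```

```text
time_s: 5.52
tool_pos: [0.5943, 0.0133, 0.2358]
tool_rot: [-179.9, -0.0, 91.9]
force: [0.7, 0.1, -1.8]
grip_width: 0.03
grasp_force: 24.9
shift [-0.0074  0.0025  0.0038] tool y 1.86 turn 0.36 pos [0.5943 0.0133 0.2358] grip 0.03 24.9 t 5.5167
```

View pics/side2.png

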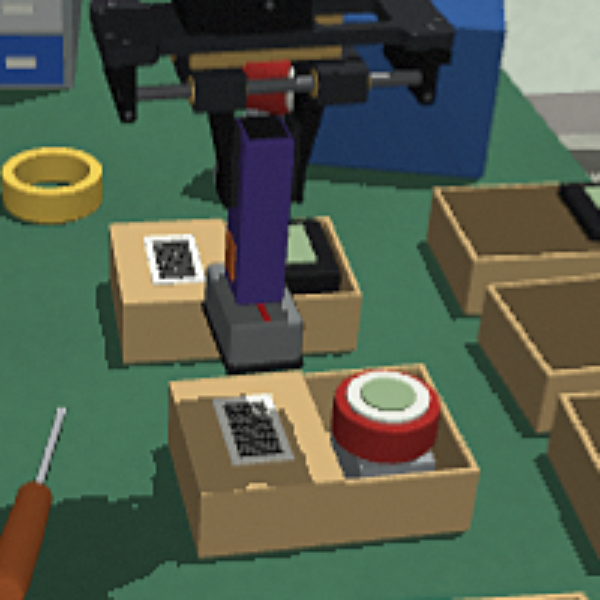

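View pics/top2.png

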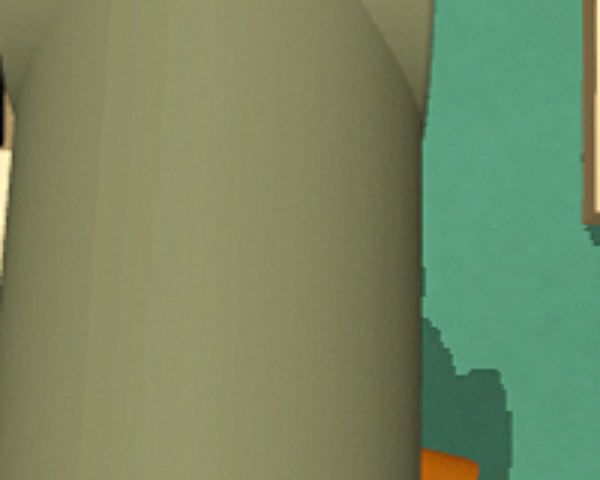

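The side view shows the scanner held upright above the red carton, a few mm short of the label's middle. The top view is blocked by the arm. I'll correct the position, hold, and check it with the side camera.

In the tool's units: -0.007 m is -0.7, -0.004 m is -0.4, 0.3 degrees is 0.03.

```bash
echo '-0.4,0.1,0.2,0.03,0.02;-0.7,0.2,0.3,0.03,0.02;-0.7,0.2,0.3,0.03,0.02;-0.7,0.2,0.3,0.03,0.02;-0.7,0.2,0.3,0.03,0.02;-0.7,0.2,0.3,0.03,0.02' > path.dat && python3 steer.py path.dat
python3 -c "
from h import *
go(.597,.006,.232,1.5)
c=env.read_camera('side');cv2.imwrite('pics/s3.png',cv2.resize(c['color'][140:250,330:390],None,fx=5,fy=5,interpolation=cv2.INTER_CUBIC))"
```

```text
time_s: 6.12
tool_pos: [0.5973, 0.0062, 0.2336]
tool_rot: [180.0, -0.0, 91.6]
force: [-0.4, 0.4, -2.2]
grip_width: 0.0299
grasp_force: 24.9
shift [-0.0002 -0.0003  0.0016] tool y 1.57 turn 0.07 pos [0.5973 0.0062 0.2336] grip 0.0299 24.9 t 6.1167
```

View pics/s3.png

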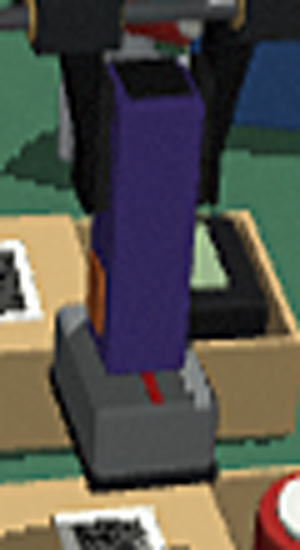

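The crop shows the front edge of the head top from about (95,408) to (217,402), and the front bottom edge from (92,488) to (215,480). I'll check these by casting rays, then complete the hold.

```bash
echo '0,0,0,0,0.02;0,0,0,0,0.02;0,0,0,0,0.02;0,0,0,0,0.02;0,0,0,0,0.02;0,0,0,0,0.02;0,0,0,0,0.02;0,0,0,0,0.02' > path.dat && python3 steer.py path.dat >/dev/null
python3 -c "
from h import *
c=env.read_camera('side')
f=lambda a:(np.array(a,float)+.5)/5-.5+[330,140]
for p,z in(([(95,408),(217,402)],.153),([(92,488),(215,480)],.117)):
    Q=onz(c,f(p),z);print(Q.round(4).tolist(),np.linalg.norm(Q[1]-Q[0]),(Q.mean(0)+[-.001,.038,0]).round(4))
go(.597,.006,.234,1.5)"
```

```text
[[0.5775, -0.0292, 0.153], [0.6214, -0.0304, 0.153]] 0.043890827444298175 [0.5985 0.0082 0.153 ]
[[0.5782, -0.0277, 0.117], [0.6238, -0.0279, 0.117]] 0.04560437431361331 [0.6    0.0102 0.117 ]
shift [ 0.0001 -0.0003 -0.0004] tool y 1.56 turn 0.06 pos [0.5973 0.006  0.2336] grip 0.0296 24.9 t 6.8833
```

Scanner is within 5 mm of the label's middle, with the head width measured at 44–46 mm against 46 mm given. Finishing the hold.

```bash
for i in 1 2; do echo '0,0,0,0,0.02;0,0,0,0,0.02;0,0,0,0,0.02;0,0,0,0,0.02;0,0,0,0,0.02;0,0,0,0,0.02;0,0,0,0,0.02;0,0,0,0,0.02' > path.dat && python3 steer.py path.dat >/dev/null; done
python3 -c "
from h import *
go(.3775,-.231,.234,-20)"
```

```text
shift [-0.2309 -0.2262 -0.0005] tool y 1.56 turn 21.56 pos [0.5973 0.0059 0.2336] grip 0.0297 24.9 t 8.2167
```

In the tool's units: -0.03 m is -3, -0.15 m is -15.

```bash
echo '-1,-1,0,0,0.02;-3,-3,0,0,0.02;-5,-5,0,0,0.02;-7,-7,0,0,0.02;-9,-9,0,0,0.02;-11,-11,0,0,0.02;-13,-13,0,0,0.02;-15,-15,0,0,0.02' > path.dat && python3 steer.py path.dat >/dev/null
echo '-2,-2,0,0,0.02;-4,-4,0,0,0.02;-6,-5.7,0,0,0.02;-7.5,-7.1,0,0,0.02;-8.1,-7.6,0,0,0.02;-8.1,-7.6,0,0,0.02;-8.1,-7.6,0,0,0.02;-8.1,-7.6,0,0,0.02' > path.dat && python3 steer.py path.dat
python3 -c "
from h import *
go(.3775,-.232,.1275)"
```

```text
time_s: 9.55
tool_pos: [0.3784, -0.23, 0.2335]
tool_rot: [180.0, -0.0, 91.7]
force: [0.0, 0.3, -1.3]
grip_width: 0.0301
grasp_force: 24.9
shift [-0.002 -0.001  0.106] tool y 1.65 turn None pos [ 0.3784 -0.23    0.2335] grip 0.0301 24.9 t 9.55
```

Lower to just above the plate.

In the tool's units: 0.1 m is 10, 0.098 m is 9.8.

```bash
echo '-0.1,-0.1,1.5,0,0.02;-0.2,-0.1,3.5,0,0.02;-0.2,-0.1,5.5,0,0.02;-0.2,-0.1,7.2,0,0.02;-0.2,-0.1,8.5,0,0.02;-0.2,-0.1,9.3,0,0.02;-0.2,-0.1,9.8,0,0.02;-0.2,-0.1,10,0,0.02' > path.dat && python3 steer.py path.dat
echo '0,0,0,0,0.02;0,0,0,0,0.02' > path.dat && python3 steer.py path.dat
python3 -c "
from h import *
go(.3775,-.232,.1275)
c=env.read_camera('side');cv2.imwrite('pics/s4.png',cv2.resize(c['color'][220:430,160:330],None,fx=2.8,fy=2.8,interpolation=cv2.INTER_CUBIC))"
```

```text
time_s: 10.22
tool_pos: [0.377, -0.2325, 0.133]
tool_rot: [-179.9, 0.0, 91.6]
force: [0.3, -0.7, -2.8]
grip_width: 0.0303
grasp_force: 24.9
time_s: 10.38
tool_pos: [0.3774, -0.2332, 0.1341]
tool_rot: [179.9, 0.0, 91.6]
force: [-0.0, 0.2, -1.7]
grip_width: 0.0299
grasp_force: 24.9
shift [0.0012 0.0002 0.0066] tool y 1.58 turn None pos [ 0.3774 -0.2332  0.1341] grip 0.0299 24.9 t 10.3833
```

View pics/s4.png

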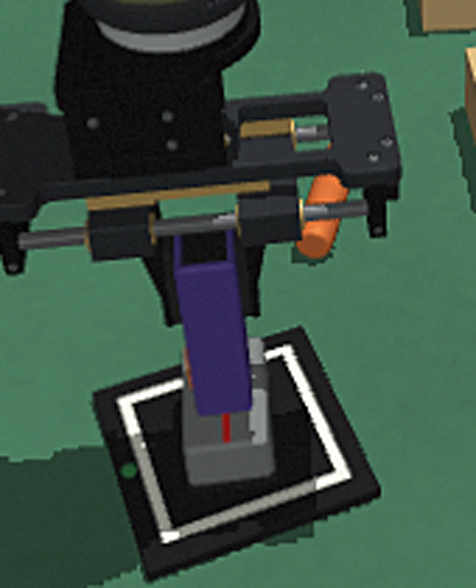

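The scanner is upright and roughly centred over the white outline (head front edge at about (228,475)). Now a gentle set-down.

In the tool's units: 0.008 m is 0.8, 0.0075 m is 0.75.

```bash
echo '0.1,0,0.2,0,0.02;0.1,0,0.4,0,0.02;0.1,0,0.5,0,0.02;0.1,0,0.6,0,0.02;0.1,0,0.7,0,0.02;0.1,0,0.75,0,0.02;0.1,0,0.8,0,0.02;0.1,0,0.8,0,0.02' > path.dat && python3 steer.py path.dat; echo '0,0,0,0,0.02;0,0,0,0,0.02' > path.dat && python3 steer.py path.dat
```

```text
time_s: 11.1
tool_pos: [0.3769, -0.2321, 0.1266]
tool_rot: [-180.0, -0.0, 91.6]
force: [-3.1, 2.5, 9.1]
grip_width: 0.0303
grasp_force: 24.9
time_s: 11.27
tool_pos: [0.3768, -0.2321, 0.1266]
tool_rot: [-180.0, -0.0, 91.6]
force: [-3.8, 1.9, 8.6]
grip_width: 0.03
grasp_force: 24.9
```

Contact at exactly the expected height (0.1266). Back off 1 mm, open slowly, then retreat up.

In the tool's units: -0.001 m is -0.1.

```bash
echo '0,0,-0.1,0,0.03;0,0,-0.1,0,0.035;0,0,-0.1,0,0.045;0,0,-0.1,0,0.06;0,0,-0.1,0,0.075;0,0,-0.1,0,0.087;0,0,-0.1,0,0.087;0,0,-0.1,0,0.087' > path.dat && python3 steer.py path.dat 5; echo '0,0,0,0,0.087;0,0,0,0,0.087;0,0,0,0,0.087;0,0,0,0,0.087;0,0,0,0,0.087;0,0,0,0,0.087' > path.dat && python3 steer.py path.dat
```

```text
time_s: 11.93
tool_pos: [0.3767, -0.2321, 0.1265]
tool_rot: [180.0, -0.0, 91.6]
force: [0.0, -0.1, 0.2]
grip_width: 0.0673
grasp_force: 0.0
time_s: 12.43
tool_pos: [0.3767, -0.2321, 0.1266]
tool_rot: [180.0, -0.0, 91.6]
force: [0.3, -0.3, -0.4]
grip_width: 0.0866
grasp_force: 0.0
```

```bash
echo '0,0,-1,0,0.087;0,0,-3,0,0.087;0,0,-5,0,0.087;0,0,-7,0,0.087;0,0,-9,0,0.087;0,0,-11,0,0.087;0,0,-12,0,0.087;0,0,-12,0,0.087' > path.dat && python3 steer.py path.dat >/dev/null
echo '3,1,0,0,0.087;6,2,0,0,0.087;9,3,0,0,0.087;12,4,0,0,0.087;15,5,0,0,0.087;18,6,0,0,0.087;20,7,0,0,0.087;20,7,0,0,0.087' > path.dat && python3 steer.py path.dat
echo '0,0,0,0,0.087;0,0,0,0,0.087;0,0,0,0,0.087;0,0,0,0,0.087' > path.dat && python3 steer.py path.dat
python3 - <<'E'
from h import *
c=env.read_camera("top");s=env.read_camera("side")
a=cv2.resize(c["color"][250:390,395:535],(390,390));b=cv2.resize(s["color"][240:430,160:350],(390,390))
cv2.imwrite("pics/end.png",np.hstack([a,b]))
E
```

```text
time_s: 13.77
tool_pos: [0.4417, -0.0253, 0.2451]
tool_rot: [-179.9, -0.0, 92.0]
force: [-0.3, -0.9, 0.4]
grip_width: 0.0866
grasp_force: 0.0
time_s: 14.1
tool_pos: [0.4409, -0.0315, 0.2464]
tool_rot: [-180.0, -0.0, 91.4]
force: [0.2, 0.3, 0.9]
grip_width: 0.0869
grasp_force: 0.0
```

View pics/end.png

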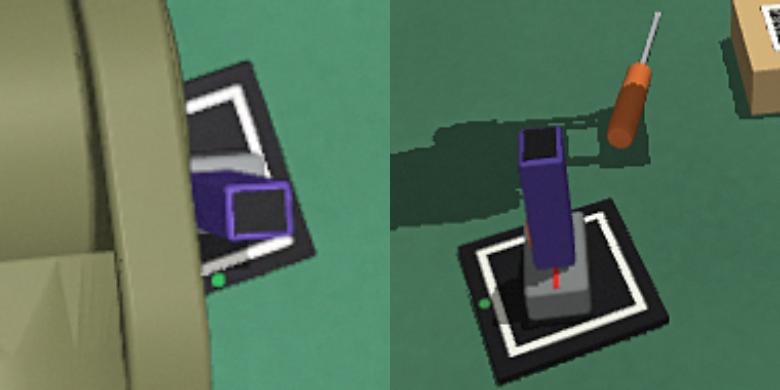

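The scanner stands upright and free on the plate. Last check uses the top rim, with its middle at about (260,211) in the left panel, and the front bottom edge of the head in the side panel, from (526,319) to (590,311).

Run:
```python
from h import *
c=env.read_camera("top");s=env.read_camera("side")
print(onz(c,[(395+260*140/390,250+211*140/390)],.1555),onz(s,[(160+136*190/390,240+319*190/390),(160+200*190/390,240+311*190/390)],.01).mean(0)+[0,.038,0])
```

```text
[[ 0.37697164 -0.2335199   0.1555    ]] [ 0.37792547 -0.22603128  0.01      ]
```

Both views put it within 6 mm of the plate's middle (0.3775, −0.231), so I'm handing in.

```bash
python3 -c "
from cell import env
print(env.sign_off())"
```

```text
the job is handed in; nothing more can be done
None
```

I held the scanner still over the red carton's label for two seconds, then set it upright within about 6 mm of the middle of the charging plate, let go and handed the job in; the hand-in returned no verdict.

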